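Close the pigment canister and brace it in the sprung stop

ROBOT

A 6-joint arm with a two-finger parallel gripper is mounted at the origin on the work surface. World frame = base frame: x ahead of the robot, y to its left, z up, the work surface at z = 0. Lengths are in mm, angles in degrees, forces in N, time in s.
With the tool pointing down it reaches from about 350 to 975 mm from the base axis. Payload 7.1 kg.
Tool frame: the origin (TCP) lies midway between the tips of the shut fingers; the grasp point (between the pads) lies 19 mm behind it; z points along the fingers, y is the line along which they close (so a half turn about z gives the same grasp; the last joint's range is limited). The gripper opens to 88 mm and grips with 3 to 60 N. Pads are 20 mm wide; open, the fingers measure 115 mm over their backs; the gripper's body (75 mm by 178 mm) begins 61 mm behind the grasp point.
Start: joints at [-75.057, 24.242, 93.386, -0, 62.372, -1.089], TCP at [172.62, -600.672, 222.675] pointing down, gripper open.
Joint ranges: [-172.04, 172.04], [-51.8, 120.97], [4.93, 147.93], [-75.15, 255.16], [6.16, 154.13], [-145.62, 145.62]. Speed limits (degrees/s): [136.94, 136.94, 172.46, 180, 180, 180].

INTERFACE

Orientations are given as a 3x3 rotation matrix whose columns are the frame's x, y, z axes.
In Python, from rig import monitor, get_image, workorder, spotter gives the robot as it stands. The module is installed in compiled form; this text tells all that it offers.
- The arm moves only by the shell command python3 -m inch 'ROWS' [OPENING]. ROWS is a JSON list of rows, 1 to 5 of them, each an object with the fields x, y, z (the shift in shares of 300 mm (1.0 is 300 mm)), wx, wy, wz (a rotation vector in parts of the range, where 1.0 means 180 degrees); a field left out counts as zero; each row is the pose to reach, as a shift and turn from the pose commanded when the command began, along the tool's axes at that moment; what a row does not reach only later rows make up. A row lasts 1/8 s, in which the tool goes at most 62.5 mm and 10.7 degrees, less where a joint would pass 70% of its speed; a pose out of reach is approached as far as the arm can. OPENING is the finger opening in mm, set as the command begins (- or left out keeps the last). The fingers move at their own pace and stop on an object; the grip force is fixed at half the most. Time passes only in rows, so rows that do not move let the fingers close. It prints the time, the measured TCP pose, the force, the opening and the grip force at its end. A shift or turn number past 1, either way, is cut back to 1. Input that does not fit is refused with a message, and nothing moves.
- monitor.observe(): the state, without advancing time (a new reading comes with each control period).
- get_image(name): name is "scene" or "top" or "wrist"; returns a dict with "image" (480x640x3 uint8, red, green, blue), "intrinsics" (3x3 intrinsics, pixels), "k1" (the pictures are not rectified: a ray, as slopes to the right and down, at radius r is drawn at 1 + k1 r^2 times it, then the intrinsics apply), "R" (3x3) and "t" (3): a world point X has camera coordinates R X + t. Camera axes: x right, y down, z forward; pixel columns grow to the right and rows downward; lengths in mm; the calibration is good to about 2 mm. A picture is of the moment at which its call begins. There is no depth.
- workorder.hand_in(): hands the job in; it is judged then, once.
Trained networks look in the newest picture that a camera, given by its name, has taken for a name from the list of things; names that differ only in an ending like _2 or _b are one class to them, and where a whole thing is asked for, a point or a joint stands for the part that bears it (a point fixed in the world has none). Each returns a list of dicts, best first, with "p" (0 to 1); they miss things now and then, are a little off and sometimes report something else, mostly with a low value. They report only what shows in the picture. A call takes as long as a camera call. They do not tell look-alikes from the thing itself.
- spotter.recognise(query, camera): "position" ([row, column] in pixels, amid what is visible of it).
The state is a dict: "t": time; "joint_positions": joint angles; "qd": joint speeds; "tau": joint torques, N m; "tool_pos": TCP position; "tcp_rot": TCP orientation; "contact_force": force on the tool from outside, world axes, zero at the start; "torque": the same for the moment, N m; "grip_width": finger opening in mm; "grasp_force": force on a finger pad.
Only numpy, scipy, OpenCV 4.12 (cv2) and the standard library are available. Lean on these libraries where they do the work, as an engineer would, in place of code of your own. Each camera call takes 0.05 s, during which the arm holds its last target. There are 200 camera calls.

TASK

Set the loose knobbed lid on the open neck of the aluminium pigment canister and let go of it, then push the canister by its body squarely into the V-shaped sprung stop until the stop's black pointer stands in the green zone, and keep that steady push: finish while still pressing, because I will then tighten the lid and the canister must not spin. Keep the canister upright on the ledge with the lid fully down and free of the gripper while you press, do not push the stop to the end of its travel, and leave the other things on the ledge where they are.

Things in the scene. Friction and masses are not known exactly. Their poses are not given: they have to be found in the camera images.
- canister: Squat dented aluminium canister, about 0.4 kg, loose on the ledge. Body 84 mm in diameter, 60 mm high, flat shoulder; on it a hollow neck 54 mm in outer diameter, 10 mm high (rim at 70 mm, outer edge tapering to 51 mm), red pigment cake inside. Origin: centre of its underside; z up its axis. No handle.
- lid: Aluminium lid, 60 g, rim down on the ledge. Disc 65 mm wide, 13 mm high, black knob 24 mm wide from 13 to 27 mm above its origin (centre of underside; z up). Bore 59 mm wide, 9 mm deep: drops over the neck with 2.5 mm to spare all round, no turning. Fully down, its origin is 61 mm above the canister's and its knob top 88 mm above the ledge.
- stop: Grey housing of the sprung stop, fixed: block 55 mm long (x), 100 wide, 66 high, centred 142 mm from the origin along +x. Origin: ledge point under the canister's axis when the canister just touches the V with the spring at rest. x axis: level pushing direction, from the open V to the housing; z up.
- vseat (a point): Wooden V block of the stop, 6 to 56 mm above the ledge, slides along the stop's x; opens to -x, faces at 45 degrees either side of x, mouth 100 mm wide, arm ends 10 mm ahead (+x) of its origin. Origin: where the canister's axis stands when home in the V; moves with it. Its black pointer's cross-bar stands over white, green (pushed in 8 to 16 mm) and red strips on the housing.
- gauge (a joint): Travel of the V block along the stop's +x, in m: 0 at rest, 0.024 at the end. Spring of 800 N/m from zero (6.4 N at 0.008, 12.8 N at 0.016, the two ends of the green zone); it springs back.
- brush_holder_a: Round boxwood brush holder with brushes, 56 mm in diameter, brush tips up to 145 mm high; loose. Origin: centre of its underside. Leave alone.
- brush_holder_b: A second brush holder, the same. Leave alone.
- mortar: Squat celadon mortar, 116 mm in diameter, 62 mm high; loose. Origin: centre of its underside. Leave alone.
- pestle: Stone pestle, 118 mm long, 36 mm thick at its head, lying along its x axis; loose. Leave alone.
- palette_stick: Flat bamboo palette stick, 200 x 26 x 6 mm, lying along its x axis; loose. Leave alone.
- lion_head: Yellow-lacquered lion head, about 160 mm deep, 160 mm wide, 140 mm high; loose. Origin: under its middle. Leave alone.
Not all that is in view belongs to the job. What is shaped like the canister but blue is not meant.

How it is judged (in metres and radians):
On the way:
1. the lid is fully down on the canister's neck and released, before the stop is pressed (horizontal distance between lid and canister below 0.004 m and z of lid in the frame of canister between 0.0585 and 0.0635 m and angle between the z axis of lid and the z axis of canister, either way round below 0.06 rad and contact force between each of the fingers, the arm and lid below 0.3 N and value of joint gauge below 0.004 m), for 0.2 s.
At the end, for the whole second after the job is handed in: Still pressing: stop pushed in 8 to 16 mm (green zone) by the canister, which the robot pushes on; canister home in the V (5 mm), upright (0.06 rad) on the ledge, still; V block not touched by the robot; lid fully down (centred within 4 mm, height within 2.5 mm, level 0.06 rad), not touched (horizontal distance between lid and canister below 0.004 m and z of lid in the frame of canister between 0.0585 and 0.0635 m and angle between the z axis of lid and the z axis of canister, either way round below 0.06 rad and contact force between each of the fingers, the arm and lid below 0.3 N and value of joint gauge between 0.008 and 0.016 m and contact force between canister and gauge above 4 N and contact force between any of the fingers, the arm and canister above 3 N and contact force between each of the fingers, the arm and gauge below 0.5 N and y of canister in the frame of vseat between -0.005 and 0.005 m and x of canister in the frame of vseat between -0.005 and 0.004 m and angle between canister's own z axis and vertical below 0.06 rad and height (world z) of canister below 0.004 m and linear speed of each of canister, lid below 0.01 m/s); the arm keeps its last pose, push and grip.
It fails at once if the stop is pushed to the end of its travel (over 22 mm) (value of joint gauge above 0.022 m).
It fails at once if the canister is tipped (over 0.35 rad) (angle between canister's own z axis and vertical above 0.35 rad).
It fails at once if another thing on the ledge is moved more than 25 mm (distance of any of brush_holder_a, brush_holder_b, mortar, pestle, palette_stick, lion_head from where it was at the start of the episode above 0.025 m).
It also fails if it takes over 64 s, if anything falls off the work surface, if the arm or the gripper's body presses on something with over 40 N, if the wrist force passes 120 N, or if a joint passes its speed limit or range.

## Working session

There is one attempt and no reset: what is moved stays moved. The work goes in short steps, Python scripts to look and compute and a shell command to move; the robot and the scene stay as the last step left them, time stands still between calls to the robot, and variables do not carry over. Pictures are saved under pics/ and viewed, at most 10 in all, crops included, and the job is handed in when it is done.

```bash
mkdir -p pics; cat > h.py <<'E'
import numpy as np, cv2, json
from rig import monitor, get_image, workorder, spotter
def save(name,fn):
    g=get_image(name); cv2.imwrite('pics/'+fn,g['image'][:,:,::-1]); np.savez('pics/'+fn[:-4],**g); return g
def load(fn): return dict(np.load('pics/'+fn+'.npz'))
def world(g,rc,z):
    K=np.array(g['intrinsics']);k1=float(g['k1'])
    u=np.array([(rc[1]-K[0,2])/K[0,0],(rc[0]-K[1,2])/K[1,1]])
    s=u.copy()
    for _ in range(30): s=u/(1+k1*(s@s))
    R=np.array(g['R']);t=np.array(g['t']);d=R.T@np.array([s[0],s[1],1]);c=-R.T@t
    return c+d*(z-c[2])/d[2]
def proj(g,X):
    K=np.array(g['intrinsics']);p=np.array(g['R'])@np.array(X,float)+np.array(g['t']);s=p[:2]/p[2];s=s*(1+float(g['k1'])*(s@s))
    return [s[1]*K[1,1]+K[1,2],s[0]*K[0,0]+K[0,2]]
E
python3 - <<'E'
from h import *
np.set_printoptions(precision=1,suppress=True)
a=save('scene','s1.png');b=save('top','t1.png')
for g in(a,b): print(-g['R'].T@g['t'],g['R'][2],g['intrinsics'][0,0])
for q,z in [('canister',60),('lid',20),('stop',66),('vseat',56),('brush_holder_a',60),('mortar',50),('pestle',15),('palette_stick',5),('lion_head',80)]:
  for n,g in(('scene',a),('top',b)):
    for r in spotter.recognise(q,n)[:3]: print(q,n,round(r['p'],2),np.array(r['position']),world(g,r['position'],z)[:2])
s=monitor.observe();print(s['tool_pos'],s['tcp_rot'],s['t'],s['contact_force'])
E
```

```text
[1403.3  512.8 1056.2] [-0.6 -0.4 -0.7] 565.6141107582116
[ 349.7  -24.  1180.9] [ 0.2 -0.  -1. ] 482.63217126673555
canister scene 0.82 [358.6 351. ] [781.6 219.1]
canister scene 0.8 [306.9 323.1] [697.5  96.4]
canister scene 0.67 [261.4 316.3] [586.2   5.7]
canister top 0.88 [232.  320.6] [551.1 -19. ]
canister top 0.67 [145.5 229.5] [766.1 202.2]
canister top 0.61 [183.1 277. ] [670.7  85.3]
lid scene 0.94 [233.  286.5] [ 509.7 -138.1]
lid top 0.61 [261.6 369.6] [ 485.  -137.3]
stop scene 0.88 [309.6 419.2] [587.3 281.8]
stop top 0.87 [227.3 192.7] [562.5 282.2]
stop top 0.73 [185.8 280. ] [662.3  77.4]
stop top 0.6 [264.3 447.2] [ 472.4 -314. ]
vseat scene 0.88 [304.4 390.4] [602.2 218.3]
vseat top 0.61 [223.4 218.6] [573.6 223.4]
brush_holder_a scene 0.66 [237.4 219.1] [ 653.9 -245. ]
brush_holder_a scene 0.57 [189.4 238.5] [ 474.2 -326. ]
brush_holder_a top 0.91 [188.2 417. ] [ 657.2 -250.9]
brush_holder_a top 0.66 [265.5 448.5] [ 470.3 -318.5]
mortar scene 0.96 [281.1 493.3] [394.8 386.7]
mortar top 0.86 [297.2 144.9] [399.6 393.1]
pestle scene 0.49 [303.4 391.5] [565.1 206.9]
pestle scene 0.48 [166.8 274.4] [ 284.2 -342.5]
pestle top 0.74 [345.2 452.7] [ 284.3 -332.4]
palette_stick scene 0.66 [298.  241.8] [ 745.1 -104.4]
palette_stick top 0.58 [162.9 351.7] [738.8 -98.2]
lion_head scene 0.86 [210.8 165.5] [ 669.7 -409.6]
lion_head top 0.72 [196.5 497.2] [ 631.4 -437. ]
[ 172.7 -600.7  222.7] [[ 1.   0.3 -0. ]
 [ 0.3 -1.   0. ]
 [ 0.  -0.  -1. ]] 1.0 [-0.2 -0.4  0.4]
```

View pics/t1.png

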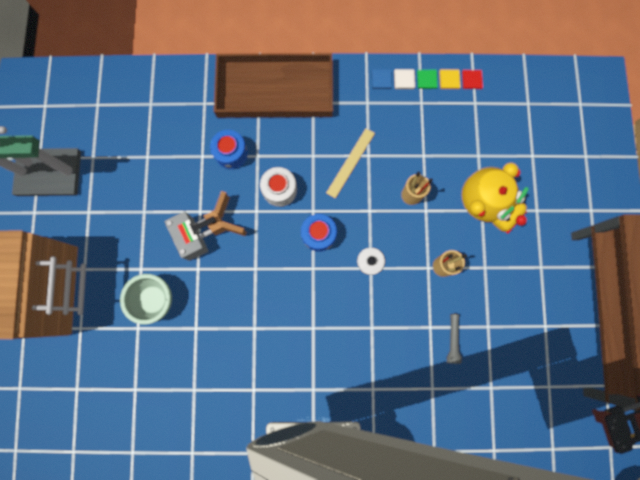

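View pics/s1.png

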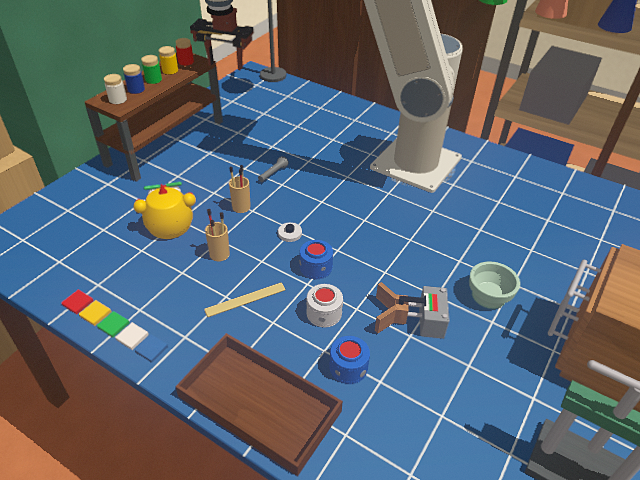

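The canister-shaped things in the top picture are blue at [149,228], bare aluminium at [186,278], and blue at [232,320]. The aluminium one fits the description. The lid is at [261,370] and the stop at [225,205]. I'll confirm this in one enlarged crop.

```bash
python3 - <<'E'
from h import *
t=load('t1')['image'];s=load('s1')['image']
A=cv2.resize(t[160:280,155:395],None,fx=3.3,fy=3.3,interpolation=3)[:, :,::-1]
cv2.imwrite('pics/c1.png',A)
g=load('t1')
for n in('s1','t1'):
  g=load(n);im=cv2.cvtColor(g['image'],cv2.COLOR_RGB2HSV)
  # red pigment blobs
  m=(((im[:,:,0]<8)|(im[:,:,0]>172))&(im[:,:,1]>170)&(im[:,:,2]>100)).astype(np.uint8)
  c,_,st,ce=cv2.connectedComponentsWithStats(m)
  for i in range(1,c):
    if st[i,4]>60: print(n,'red',ce[i][::-1],st[i,4],world(g,ce[i][::-1],62))
E
```

```text
s1 red [ 55.52918288 184.59143969] 257 [ -36.97587553 -991.28250745   62.        ]
s1 red [248.60629921 315.7480315 ] 127 [551.42178145 -18.56988747  62.        ]
s1 red [294.71653543 324.50393701] 127 [666.65342749  80.52793621  62.        ]
s1 red [301.29573935  76.94736842] 399 [ 993.66526913 -370.69698825   62.        ]
s1 red [301.84 434.24] 75 [543.99873752 299.41504048  62.        ]
s1 red [349.14977974 349.53303965] 227 [764.23050767 205.13808484  62.        ]
t1 red [ 79.04807692 471.93910256] 312 [ 939.79516688 -400.2098171    62.        ]
t1 red [143.88823529 225.87058824] 170 [769.49273266 210.82029409  62.        ]
t1 red [182.62643678 276.94252874] 174 [671.34304276  85.2260658   62.        ]
t1 red [219.98507463 520.79104478] 67 [ 578.2624632  -497.27863059   62.        ]
t1 red [229.82978723 318.09574468] 188 [555.97645825 -13.10833787  62.        ]
```

View pics/c1.png

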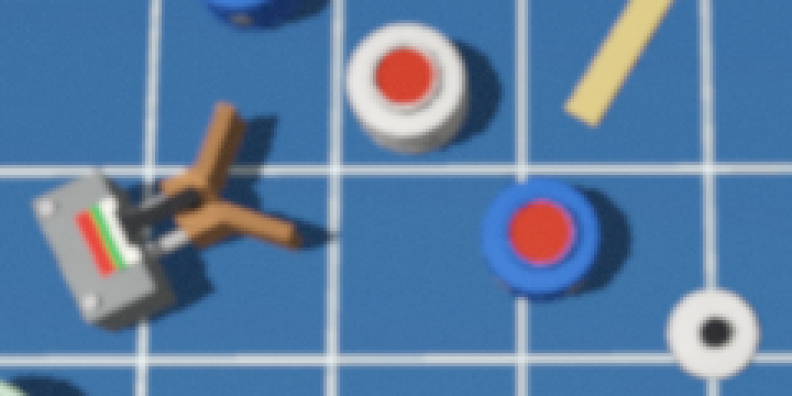

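The crop confirms the aluminium canister at top pixel [186,278]. The lid, with its black knob, is at [261,372]. The V block, with arm ends at [193,223] and [233,245], opens towards the lower right.

```bash
cat > fit.py <<'E'
from h import *
from scipy.optimize import least_squares
np.set_printoptions(precision=1,suppress=True)
g=load('t1'); s=load('s1')
def px(x,y): return np.array([160+y/3.3-.35,155+x/3.3-.35])
A=world(g,px(228,103),56);B=world(g,px(298,240),56)
H=[world(g,px(*p),66) for p in [(32,200),(98,168),(172,295),(97,328)]]
print(A,B,np.linalg.norm(A-B)); print(H,[np.linalg.norm(H[i]-H[(i+1)%4]) for i in range(4)])
c=np.mean(H,0)[:2]; d=c-(A+B)[:2]/2; print(c,d,np.degrees(np.arctan2(d[1],d[0])),np.linalg.norm(d))
# fit stop pose to housing corners (order: back/front)
M=np.array([[169.5,50],[169.5,-50]]) 
n=(A-B)[:2]; print('arm normal',np.degrees(np.arctan2(n[1],n[0]))+90)
# lid
print('knob top',world(g,px(715,332),27),'disc',world(g,px(713,333),13))
print(world(s,[229,290],27))
E
python3 fit.py
```

```text
[653.2 213.6  56. ] [551.6 160.2  56. ] 114.76574313889454
[array([579.8, 350.3,  66. ]), array([603. , 303.7,  66. ]), array([510.7, 247.1,  66. ]), array([487.3, 299.6,  66. ])] [np.float64(52.07029605053023), np.float64(108.2804508753459), np.float64(57.42717042992422), np.float64(105.48210226817193)]
[545.2 300.2] [-57.3 113.3] 116.80793950856388 126.96147673488557
arm normal 117.71581470170078
knob top [ 487.5 -140.8   27. ] disc [ 488.4 -140.7   13. ]
[ 497.7 -135.    27. ]
```

```bash
cat >> h.py <<'E'
def go(target,yaw=None):
    o=monitor.observe();R=np.array(o['tcp_rot']);p=np.array(o['tool_pos'])
    d=R.T@(np.array(target)-p)
    cur=np.degrees(np.arctan2(R[1,1],R[0,1]));print('y-axis',round(cur,2),'pos',p.round(1),'tilt z',R[:,2].round(4),'shift',d.round(1))
    if yaw is not None: print('rz',round(-((yaw-cur+180)%360-180),2))
    print('t',o['t'],'F',np.round(o['contact_force'],1),'w',o['grip_width'],'j6',np.round(o['joint_positions'][5],1))
E
python3 -c "
from h import *
go([490,-140,200],-16)"
```

```text
y-axis -73.96 pos [ 172.7 -600.7  222.7] tilt z [-0.  0. -1.] shift [ 432.2 -355.1   22.7]
rz -57.96
t 1.0 F [-0.2 -0.4  0.4] w 87.73878375356091 j6 -1.1
```

Careful with the scale: shifts go in shares of 300 mm and turns go in shares of 180 degrees. That gives: 240 mm / 300 = 0.8, -195 mm / 300 = -0.65, -50 degrees / 180 = -0.2778.

```bash
python3 -m inch '[{"x":0.16, "y":-0.13, "wz":-0.0556}, {"x":0.32, "y":-0.26, "wz":-0.1111}, {"x":0.48, "y":-0.39, "wz":-0.1667}, {"x":0.64, "y":-0.52, "wz":-0.2222}, {"x":0.8, "y":-0.65, "wz":-0.2778}]' 50; python3 -m inch '[{"x":0.16, "y":-0.13}, {"x":0.32, "y":-0.2667}, {"x":0.48, "y":-0.4}, {"x":0.5667, "y":-0.4833, "z":0.0333}, {"x":0.64, "y":-0.5333, "z":0.0667}]'; python3 -c "
from h import *
go([490,-140,200],-16)"
```

```text
t: 1.62
tool_pos: [350.4, -345.5, 223.0]
tcp_rot: [[0.401, 0.916, 0.001], [0.916, -0.401, -0.001], [-0.0, 0.001, -1.0]]
contact_force: [1.6, -0.9, -0.3]
grip_width: 50.2
grasp_force: 0.0
t: 2.25
tool_pos: [280.5, -105.2, 202.7]
tcp_rot: [[0.406, 0.914, 0.001], [0.914, -0.406, -0.0], [0.0, 0.001, -1.0]]
contact_force: [1.1, -0.1, -0.1]
grip_width: 50.2
grasp_force: 0.0
y-axis -23.93 pos [ 280.5 -105.2  202.7] tilt z [ 1.1e-03 -4.0e-04 -1.0e+00] shift [ 53.2 205.6   3. ]
rz -7.93
t 2.25 F [ 1.1 -0.1 -0.1] w 50.16132650917054 j6 1.1
```

To row units: 205 mm / 300 = 0.6833, 150 mm / 300 = 0.5, -8 degrees / 180 = -0.0444.

```bash
python3 -m inch '[{"x":0.04, "y":0.1667, "wz":-0.0111}, {"x":0.0833, "y":0.3333, "wz":-0.0222}, {"x":0.1267, "y":0.5, "wz":-0.0333}, {"x":0.1767, "y":0.6833, "z":0.01, "wz":-0.0444}, {"x":0.1767, "y":0.6833, "z":0.01, "wz":-0.0444}]'; python3 - <<'E'
from h import *
g=save('wrist','w1.png');go([490,-140,200])
print(-g['R'].T@g['t'],g['R'][2],proj(g,[490,-140,13]))
for q,z in(('lid',13),('canister',60),('stop',66)):
  for r in spotter.recognise(q,'wrist'): print(q,r['p'],r['position'],world(g,r['position'],z))
E
```

```text
t: 2.88
tool_pos: [493.5, -141.9, 199.4]
tcp_rot: [[0.274, 0.962, 0.002], [0.962, -0.274, -0.001], [0.0, 0.002, -1.0]]
contact_force: [-0.7, -0.4, -0.9]
grip_width: 50.3
grasp_force: 0.0
y-axis -15.94 pos [ 490.9 -141.4  199.1] tilt z [-7.e-04  2.e-04 -1.e+00] shift [ 1.1 -1.3 -0.9]
t 2.925 F [-0.7 -0.  -0.9] w 50.31959563166412 j6 -1.5
[513.19699424 -72.25799668 361.54585823] [-0.07027422 -0.25535371 -0.96429042] [np.float64(212.54110450794656), np.float64(321.8575789401928)]
lid 0.6 [215.8, 319.0] [ 486.62854209 -142.20834432   13.        ]
canister 0.64 [44.5, 358.9] [552.42828887 -20.80484556  60.        ]
```

View pics/w1.png

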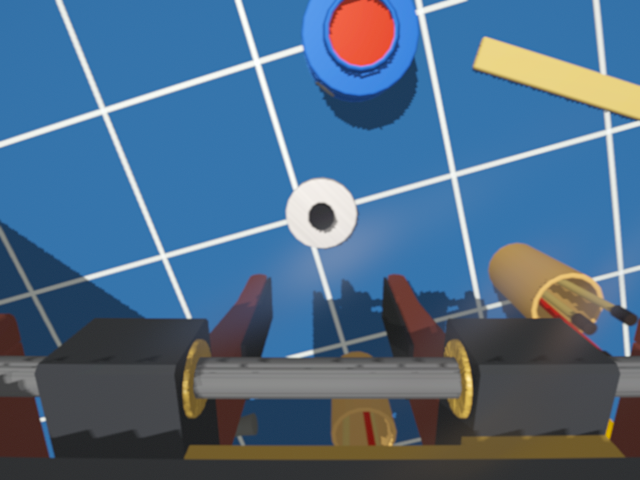

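```bash
cat >> h.py <<'E'
def sil_center(g,mask,cyls,x0):
    """fit xy so that model hull (list of (r,z)) bounding box centre matches mask's"""
    th=np.linspace(0,2*np.pi,90);ys,xs=np.nonzero(mask)
    obs=np.array([(ys.min()+ys.max())/2,(xs.min()+xs.max())/2]);size=(np.ptp(ys)+1,np.ptp(xs)+1)
    from scipy.optimize import fsolve
    def bb(xy):
        P=np.array([proj(g,[xy[0]+r*np.cos(a),xy[1]+r*np.sin(a),z]) for r,z in cyls for a in th])
        return P
    f=lambda xy:(bb(xy).min(0)+bb(xy).max(0))/2-obs
    s=fsolve(f,x0);return s,size,np.ptp(bb(s),axis=0)
def blob(mask,seed,R=80):
    c,l,st,ce=cv2.connectedComponentsWithStats(mask.astype(np.uint8))
    d=[np.hypot(*(ce[i]-np.array(seed[::-1]))) if st[i,4]>30 else 1e9 for i in range(1,c)]
    return l==1+int(np.argmin(d))
E
python3 - <<'E'
from h import *
for n,seed in(('w1',(213,321)),('t1',(260.6,371.6)),('s1',(231,290))):
  g=load(n);hsv=cv2.cvtColor(g['image'],cv2.COLOR_RGB2HSV).astype(int)
  sub=np.zeros((480,640),bool);r=42 if n=='w1' else 16;a,b=map(int,seed);sub[a-r:a+r,b-r:b+r]=1
  k=(hsv[:,:,2]<75)&(hsv[:,:,1]<90)&sub
  m=(hsv[:,:,1]<60)&(hsv[:,:,2]>120)&sub
  kb=blob(k,seed);
  m=cv2.morphologyEx(m.astype(np.uint8),cv2.MORPH_OPEN,np.ones((9,9)) if n=='w1' else np.ones((3,3)))
  print(n,'knob',sil_center(g,kb,[(12,27),(9,15)],[490,-140]),'disc',sil_center(g,blob(m,seed),[(32.5,13),(32.5,0)],[490,-140]))
E
```

```text
w1 knob (array([ 489.3101387 , -140.16179857]), (np.int64(25), np.int64(23)), array([26.63850139, 27.20456706])) disc (array([ 488.70564546, -141.68510355]), (np.int64(71), np.int64(71)), array([71.06633863, 70.80106937]))
t1 knob (array([ 488.09179516, -140.02335606]), (np.int64(7), np.int64(7)), array([9.89501668, 9.94764208])) disc (array([ 491.72614346, -140.71746703]), (np.int64(32), np.int64(32)), array([26.96232686, 26.98340381]))
s1 knob (array([ 489.431272  , -142.41992568]), (np.int64(6), np.int64(8)), array([8.53548921, 8.92186271])) disc (array([ 491.42724505, -141.21411679]), (np.int64(18), np.int64(24)), array([19.86467505, 24.03892887]))
```

To row units: 184 mm / 300 = 0.6133, 172 mm / 300 = 0.5733.

```bash
python3 -m inch '[{"y":-0.0067, "z":0.1667}, {"y":-0.0067, "z":0.3333}, {"y":-0.0067, "z":0.4833}, {"y":-0.0067, "z":0.5733}, {"y":-0.0067, "z":0.6133}]';  python3 -m inch '[{}, {}]' ; python3 -c "
from h import *
go([489,-141.3,15])"
```

```text
t: 3.7
tool_pos: [486.5, -140.6, 14.9]
tcp_rot: [[0.276, 0.961, -0.002], [0.961, -0.276, 0.001], [0.0, -0.002, -1.0]]
contact_force: [-0.2, 0.3, -0.3]
grip_width: 50.4
grasp_force: 0.0
t: 3.95
tool_pos: [488.8, -141.1, 16.9]
tcp_rot: [[0.275, 0.961, 0.002], [0.961, -0.275, -0.001], [-0.0, 0.002, -1.0]]
contact_force: [0.9, -0.1, 0.1]
grip_width: 49.6
grasp_force: 0.0
y-axis -15.97 pos [ 488.8 -141.1   16.9] tilt z [ 1.8e-03 -6.0e-04 -1.0e+00] shift [-0.2  0.2  1.9]
t 3.95 F [ 0.9 -0.1  0.1] w 49.6339190481701 j6 -1.5
```

To row units: 1 mm / 300 = 0.0033.

```bash
python3 -m inch '[{"z":0.0033}, {"z":0.0033}, {"z":0.0033}, {"z":0.0033}, {"z":0.0033}]' 5; python3 -c "
from h import *
go([489,-141.3,15])"
```

```text
t: 4.58
tool_pos: [488.4, -140.9, 15.0]
tcp_rot: [[0.275, 0.961, 0.0], [0.961, -0.275, -0.0], [0.0, 0.001, -1.0]]
contact_force: [-1.5, 0.3, 5.6]
grip_width: 23.1
grasp_force: 30.0
y-axis -15.97 pos [ 488.4 -140.9   15. ] tilt z [ 5.e-04 -1.e-04 -1.e+00] shift [-0.2  0.7 -0. ]
t 4.575 F [-1.5  0.3  5.6] w 23.076440034076807 j6 -1.5
```

To row units: -155 mm / 300 = -0.5167, -150 mm / 300 = -0.5.

```bash
python3 -m inch '[{"z":-0.0667}, {"z":-0.2333}, {"z":-0.4}, {"x":0.1333, "y":0.1, "z":-0.5}, {"x":0.2667, "y":0.1933, "z":-0.5167}]'; python3 -m inch '[{"x":0.1333, "y":0.0933}, {"x":0.2167, "y":0.15}, {"x":0.2533, "y":0.1833}, {"x":0.2533, "y":0.1833}, {"x":0.2533, "y":0.1833}]';python3 - <<'E'
from h import *
g=save('wrist','w2.png');go([640,-22,170])
print(proj(g,[670,84,65]))
E
```

```text
t: 5.2
tool_pos: [568.2, -79.7, 172.5]
tcp_rot: [[0.276, 0.961, 0.005], [0.961, -0.276, -0.001], [0.001, 0.005, -1.0]]
contact_force: [0.5, 0.3, -0.9]
grip_width: 23.2
grasp_force: 30.0
t: 5.82
tool_pos: [638.6, -22.7, 169.3]
tcp_rot: [[0.276, 0.961, -0.001], [0.961, -0.276, -0.0], [-0.001, -0.001, -1.0]]
contact_force: [0.4, -0.3, -0.8]
grip_width: 22.9
grasp_force: 30.0
y-axis -16.02 pos [638.7 -22.8 169.5] tilt z [-1.1e-03 -1.0e-04 -1.0e+00] shift [ 1.1  1.1 -0.5]
t 5.875 F [ 0.1  0.1 -0.9] w 22.932421590169344 j6 12.9
[np.float64(68.8784571563202), np.float64(327.75400487962065)]
```

View pics/w2.png

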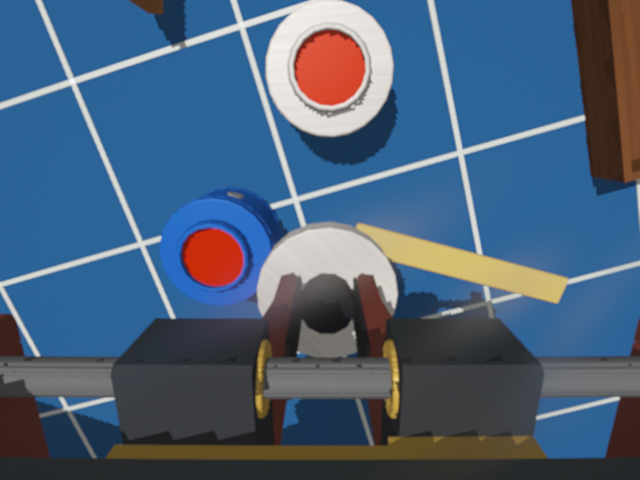

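```bash
cat > m2.py <<'E'
from h import *
from scipy.optimize import least_squares
np.set_printoptions(precision=2,suppress=True)
g=load('w2');hsv=cv2.cvtColor(g['image'],cv2.COLOR_RGB2HSV).astype(int)
white=(hsv[:,:,1]<70)&(hsv[:,:,2]>105)
red=((hsv[:,:,0]<8)|(hsv[:,:,0]>172))&(hsv[:,:,1]>150)&(hsv[:,:,2]>100)
r=blob(red,(67,330));ys,xs=np.nonzero(r)
print('red bb',ys.min(),ys.max(),xs.min(),xs.max());
for z in(60,66,70): print(z,world(g,[(ys.min()+ys.max())/2,(xs.min()+xs.max())/2],z))
s=white.copy();s[145:]=0;s[:,:255]=0;s[:,405:]=0
s=cv2.morphologyEx(s.astype(np.uint8),cv2.MORPH_OPEN,np.ones((5,5)))
b=blob(s,(67,330));ys,xs=np.nonzero(b);print('can bb',ys.min(),ys.max(),xs.min(),xs.max())
th=np.linspace(0,2*np.pi,180)
def P(xy,cy): return np.array([proj(g,[xy[0]+q*np.cos(a),xy[1]+q*np.sin(a),z]) for q,z in cy for a in th])
def fit(obs,cy,x0):
    f=lambda xy:[v for v in (np.r_[P(xy,cy).min(0),P(xy,cy).max(0)]-obs) if not np.isnan(v)]
    q=least_squares(f,x0);print(q.x,q.fun);return q.x
n=np.nan
c=fit(np.array([ys.min() if ys.min()>1 else n,xs.min(),ys.max(),xs.max()],float),[(42,60),(42,0)],[670,84])
s=white.copy();s[:215]=0;s[300:]=0;s[:,:250]=0;s[:,405:]=0
s=cv2.morphologyEx(s.astype(np.uint8),cv2.MORPH_OPEN,np.ones((5,5)))
b=blob(s,(270,300));ys,xs=np.nonzero(b);print('lid bb',ys.min(),xs.min(),xs.max())
l=fit(np.array([ys.min(),xs.min(),n,xs.max()],float),[(32.5,167.5),(32.5,154.5)],[640,-22])
o=monitor.observe();R=np.array(o['tcp_rot']);print('can-lid world',c-l,'tool',R.T@np.r_[c-l,0])
print('lid vs tcp',l-o['tool_pos'][:2])
E
python3 m2.py
```

```text
red bb 30 104 295 364
60 [671.61  85.48  60.  ]
66 [671.33  84.62  66.  ]
70 [671.14  84.06  70.  ]
can bb 0 136 255 393
[667.82  85.24] [ 4.45 -0.37 -4.45]
lid bb 215 256 397
[639.31 -20.43] [ 0.08 -0.78  0.78]
can-lid world [ 28.51 105.67] tool [109.43  -1.77  -0.04]
lid vs tcp [0.65 2.38]
```

```bash
sed -i 's/np.ones((5,5))/np.ones((13,13))/; s/145:\]=0;s\[:,:255\]/150:]=0;s[:,:240]/; s/s\[:215\]/s[:205]/' m2.py; sed -i 's/hsv\[:,:,1\]<70)&(hsv\[:,:,2\]>105)/hsv[:,:,1]<50)\&(hsv[:,:,2]>105)/' m2.py; python3 m2.py; python3 - <<'E'
from h import *
g=load('w2');im=g['image'].copy()
cv2.imwrite('pics/c2.png',cv2.resize(im[0:320,230:430,::-1],None,fx=1.85,fy=1.85))
for r in range(214,232,2): print(r,im[r,328])
E
```

```text
red bb 30 104 295 364
60 [671.61  85.48  60.  ]
66 [671.33  84.62  66.  ]
70 [671.14  84.06  70.  ]
can bb 0 136 265 392
[670.55  84.14] [-1.03  0.09  1.03]
lid bb 222 257 397
[638.6  -23.71] [ 0.1  -0.92  0.92]
can-lid world [ 31.94 107.86] tool [112.48   0.93  -0.05]
lid vs tcp [-0.06 -0.9 ]
214 [ 48 102 152]
216 [ 51 103 153]
218 [ 51 102 153]
220 [ 70 108 153]
222 [137 140 147]
224 [153 149 145]
226 [156 153 149]
228 [209 205 199]
230 [219 215 210]
```

To row units: 112.5 mm / 300 = 0.375, 1.2 mm / 300 = 0.004.

```bash
python3 -m inch '[{"x":0.1667, "y":0.0033}, {"x":0.3167, "y":0.004}, {"x":0.375, "y":0.004, "z":0.0667}, {"x":0.375, "y":0.004, "z":0.1667}, {"x":0.375, "y":0.004, "z":0.2333}]'; python3 -m inch '[{}, {}, {}]';python3 - <<'E'
from h import *
g=save('scene','s2.png');go([670.8,84.2,76])
h=save('top','t2.png')
a=cv2.resize(g['image'][220:340,270:390],None,fx=4,fy=4,interpolation=3);b=cv2.resize(h['image'][130:250,220:320],None,fx=3.2,fy=4,interpolation=3)
cv2.imwrite('pics/c3.png',np.hstack([a,b])[:,:,::-1])
E
```

```text
t: 6.5
tool_pos: [670.2, 84.9, 97.3]
tcp_rot: [[0.275, 0.961, -0.003], [0.961, -0.275, -0.001], [-0.001, -0.003, -1.0]]
contact_force: [0.8, 0.5, -0.4]
grip_width: 22.9
grasp_force: 30.0
t: 6.88
tool_pos: [672.6, 85.6, 100.9]
tcp_rot: [[0.276, 0.961, 0.002], [0.961, -0.276, 0.0], [0.001, 0.002, -1.0]]
contact_force: [-0.2, 0.3, 0.1]
grip_width: 23.6
grasp_force: 30.0
y-axis -15.99 pos [672.6  85.7 100.9] tilt z [ 1.9e-03  2.0e-04 -1.0e+00] shift [-2.  -1.3 24.9]
t 6.925 F [ 0.3 -0.2 -0.3] w 23.05931219422401 j6 22.2
```

View pics/c3.png

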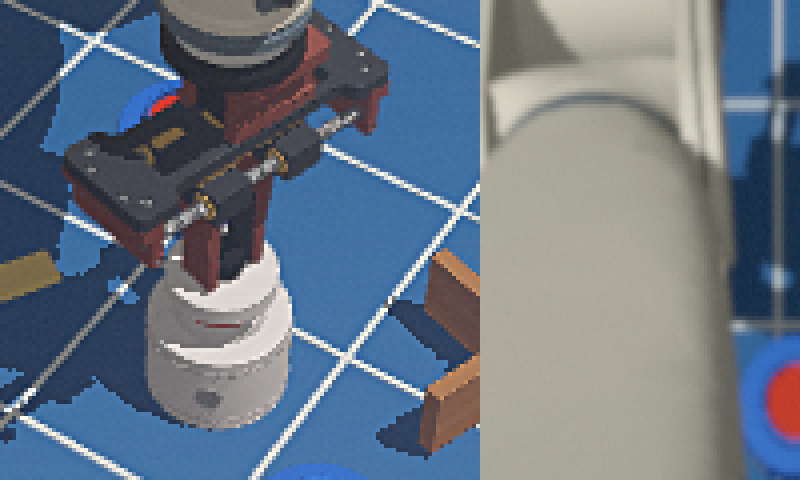

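The scene crop shows the lid hanging centred over the neck: lid columns 165-278, body columns 148-292. The arm reading wobbles, so I'll average it before descending.

```bash
for i in 1 2 3 4; do python3 -m inch '[{}]' | sed -n 1,2p; done
```

```text
t: 7.1
tool_pos: [672.1, 85.9, 100.3]
t: 7.22
tool_pos: [671.9, 86.0, 99.9]
t: 7.35
tool_pos: [671.8, 86.0, 99.7]
t: 7.48
tool_pos: [671.8, 85.9, 99.7]
```

To row units: 20 mm / 300 = 0.0667, 18 mm / 300 = 0.06.

```bash
python3 -m inch '[{"x":-0.0033, "y":-0.002, "z":0.0267}, {"x":-0.0033, "y":-0.002, "z":0.0467}, {"x":-0.0033, "y":-0.002, "z":0.06}, {"x":-0.0033, "y":-0.002, "z":0.0667}, {"x":-0.0033, "y":-0.002, "z":0.0667}]'; python3 -m inch '[{"z":0.005}, {"z":0.01}, {"z":0.01}]'
```

```text
t: 8.1
tool_pos: [670.9, 85.1, 79.5]
tcp_rot: [[0.275, 0.961, -0.0], [0.961, -0.275, 0.0], [-0.0, -0.0, -1.0]]
contact_force: [-0.2, 0.5, -0.0]
grip_width: 23.2
grasp_force: 30.0
t: 8.48
tool_pos: [670.9, 85.1, 76.6]
tcp_rot: [[0.275, 0.961, -0.0], [0.961, -0.275, -0.0], [-0.0, -0.0, -1.0]]
contact_force: [-1.4, 0.8, -0.3]
grip_width: 22.8
grasp_force: 30.0
```

```bash
python3 -m inch '[{"z":0.002}, {"z":0.002}]'; python3 -m inch '[{}, {}, {}, {}, {}]' 50; python3 -m inch '[{"z":-0.0667}, {"z":-0.2}, {"z":-0.3333}, {"z":-0.4}, {"z":-0.4333}]'; python3 -m inch '[{"x":-0.1333}, {"x":-0.3}, {"x":-0.3667}, {"x":-0.3667}, {"x":-0.3667}]'; python3 - <<'E'
from h import *
g=save('wrist','w3.png');h=save('scene','s3.png');go([670.9,85.1,76])
a=g['image'][0:300,170:470];b=cv2.resize(h['image'][240:350,270:460],None,fx=2.6,fy=300/110,interpolation=3)
cv2.imwrite('pics/c4.png',np.hstack([a,b])[:,:,::-1])
E
```

```text
t: 8.72
tool_pos: [671.0, 85.1, 76.1]
tcp_rot: [[0.275, 0.961, 0.0], [0.961, -0.275, 0.0], [0.0, -0.0, -1.0]]
contact_force: [0.6, 1.1, -0.6]
grip_width: 22.7
grasp_force: 30.0
t: 9.35
tool_pos: [671.0, 85.1, 76.1]
tcp_rot: [[0.275, 0.961, 0.0], [0.961, -0.275, 0.0], [0.0, 0.0, -1.0]]
contact_force: [0.1, 0.2, 0.4]
grip_width: 49.9
grasp_force: 0.0
t: 9.98
tool_pos: [671.3, 85.1, 207.7]
tcp_rot: [[0.275, 0.961, 0.002], [0.961, -0.275, 0.0], [0.001, 0.002, -1.0]]
contact_force: [-0.7, -0.8, -0.1]
grip_width: 50.2
grasp_force: 0.0
t: 10.6
tool_pos: [641.0, -19.7, 205.8]
tcp_rot: [[0.275, 0.961, -0.0], [0.961, -0.275, 0.0], [0.0, -0.0, -1.0]]
contact_force: [0.2, -0.4, -0.2]
grip_width: 50.4
grasp_force: 0.0
y-axis -15.89 pos [641.  -19.4 205.9] tilt z [-1.e-04  3.e-04 -1.e+00] shift [1.086e+02 1.000e-01 1.299e+02]
t 10.7 F [0.4 0.5 0.1] w 50.16344619681778 j6 13.1
```

View pics/c4.png

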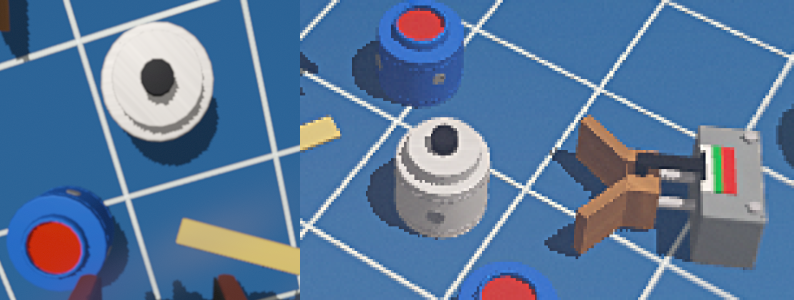

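The wrist half shows the lid seated on the canister at about (75,328) in the full picture. The scene half shows it level. Next I'll measure the stop from above with the tool turned along the pushing direction.

To row units: 136 mm / 300 = 0.4533, 105 mm / 300 = 0.35, -43.3 degrees / 180 = -0.2406.

```bash
python3 -m inch '[{"x":0.0833, "y":-0.02, "z":-0.0667, "wz":-0.05}, {"x":0.2, "y":-0.0467, "z":-0.15, "wz":-0.1}, {"x":0.35, "y":-0.08, "z":-0.18, "wz":-0.15}, {"x":0.4533, "y":-0.1, "z":-0.18, "wz":-0.2}, {"x":0.4533, "y":-0.1, "z":-0.18, "wz":-0.2406}]'; python3 -m inch '[{}, {}, {}]'; python3 - <<'E'
from h import *
g=save('wrist','w4.png');go([650,120,260],27.3)
E
```

```text
t: 11.32
tool_pos: [649.3, 122.1, 260.2]
tcp_rot: [[-0.467, 0.884, 0.001], [0.884, 0.467, 0.001], [0.0, 0.001, -1.0]]
contact_force: [0.4, -0.8, 0.3]
grip_width: 50.1
grasp_force: 0.0
t: 11.7
tool_pos: [649.3, 118.1, 260.1]
tcp_rot: [[-0.458, 0.889, -0.0], [0.889, 0.458, 0.0], [0.0, -0.0, -1.0]]
contact_force: [0.0, 0.1, 0.5]
grip_width: 50.2
grasp_force: 0.0
y-axis 27.24 pos [649.3 118.  260.1] tilt z [-0.  0. -1.] shift [1.4 1.5 0.1]
rz -0.06
t 11.75 F [ 1.   0.3 -0.7] w 50.09499228279458 j6 -18.0
```

View pics/w4.png

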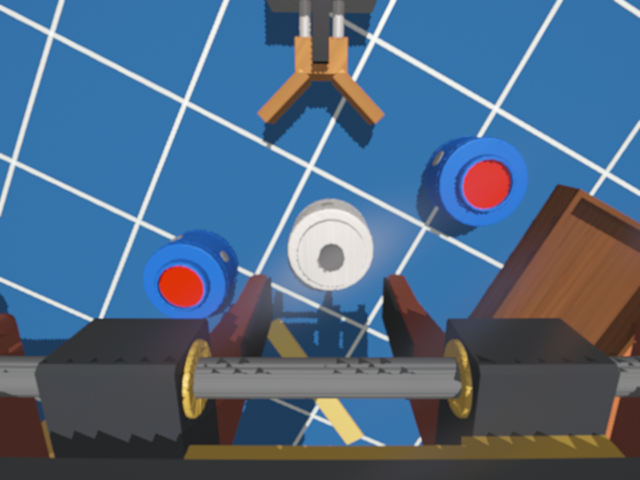

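The wrist picture shows the V opening straight towards the tool: arm ends at (115,262) and (114,380), apex at about (72,320). The canister is at (245,330) with the lid on. The blue look-alikes are well to either side.

```bash
python3 - <<'E'
from h import *
np.set_printoptions(precision=1,suppress=True)
g=load('w4');hsv=cv2.cvtColor(g['image'],cv2.COLOR_RGB2HSV).astype(int)
m=(hsv[:,:,0]>6)&(hsv[:,:,0]<20)&(hsv[:,:,1]>130)&(hsv[:,:,2]>120);m[150:]=0;m[:,:250]=0;m[:,400:]=0
b=blob(m,(80,320));ys,xs=np.nonzero(b)
for n,i in(('L',xs.argmin()),('R',xs.argmax())): print(n,ys[i],xs[i],world(g,[ys[i],xs[i]],56))
for n,sel in(('Lb',xs<320),('Rb',xs>=320)):
  i=np.where(sel)[0][ys[sel].argmax()];print(n,ys[i],xs[i],world(g,[ys[i],xs[i]],56))
L=world(g,[ys[xs.argmin()],xs.min()],56);Rr=world(g,[ys[xs.argmax()],xs.max()],56);n=(Rr-L)[:2];print('width',np.hypot(*n),'dir',np.degrees(np.arctan2(n[1],n[0]))+90)
# canister: white silhouette incl lid
w=(hsv[:,:,1]<50)&(hsv[:,:,2]>105);w[:190]=0;w[300:]=0;w[:,:275]=0;w[:,:]&=True;w[:,390:]=0
w=cv2.morphologyEx(w.astype(np.uint8),cv2.MORPH_OPEN,np.ones((13,13)));bb=blob(w,(245,330));y2,x2=np.nonzero(bb)
print('can',sil_center(g,bb,[(42,60),(42,0),(32.5,74)],[670,84]),y2.min(),y2.max(),x2.min(),x2.max())
k=(hsv[:,:,2]<100)&(hsv[:,:,1]<90);k[235:275,310:350]&=True;q=np.zeros_like(k);q[238:275,312:350]=k[238:275,312:350]
print('knob',sil_center(g,blob(q,(258,331)),[(12,88),(11,76)],[670,84]))
E
```

```text
L 113 259 [554.6 169.   56. ]
R 114 382 [653.8 219.   56. ]
Lb 121 267 [564. 166.  56.]
Rb 122 373 [649.9 209.2  56. ]
width 111.04155477557948 dir 116.76045150961343
can (array([670.8,  83.6]), (np.int64(92), np.int64(85)), array([92.5, 85.8])) 199 290 288 372Traceback (most recent call last):
  File "<stdin>", line 15, in <module>
  File "h.py", line 35, in blob
    return l==1+int(np.argmin(d))
                    ~~~~~~~~~^^^
    return _wrapfunc(a, 'argmin', axis=axis, out=out, **kwds)
    return _wrapit(obj, method, *args, **kwds)
    result = getattr(arr, method)(*args, **kwds)
ValueError: attempt to get argmin of an empty sequence
```

```bash
python3 -m inch '[{"x":-0.1667, "y":0.0033}, {"x":-0.3333, "y":0.01}, {"x":-0.3633, "y":0.01, "z":0.1333}, {"x":-0.3633, "y":0.01, "z":0.3}, {"x":-0.3633, "y":0.01, "z":0.4667}]'; python3 -m inch '[{"z":0.1667}, {"z":0.2833}, {"z":0.3333}, {"z":0.3333}, {"z":0.3333}]'; python3 -c "
from h import *
go([702,22.4,20],27)"
```

```text
t: 12.38
tool_pos: [702.2, 22.0, 118.9]
tcp_rot: [[-0.457, 0.889, 0.001], [0.889, 0.457, 0.0], [-0.0, 0.001, -1.0]]
contact_force: [0.4, 0.7, -0.1]
grip_width: 49.9
grasp_force: 0.0
t: 13.0
tool_pos: [703.3, 22.8, 21.9]
tcp_rot: [[-0.459, 0.888, 0.003], [0.888, 0.459, 0.0], [-0.001, 0.002, -1.0]]
contact_force: [-0.4, 0.0, -0.3]
grip_width: 49.9
grasp_force: 0.0
y-axis 27.32 pos [703.3  22.8  21.9] tilt z [ 2.8e-03  1.0e-04 -1.0e+00] shift [ 0.2 -1.4  1.9]
rz 0.32
t 13.0 F [-0.4  0.  -0.3] w 49.924554030402966 j6 -26.4
```

To row units: 26 mm / 300 = 0.0867, 1.5 mm / 300 = 0.005.

```bash
python3 -m inch '[{"x":0.0267, "y":-0.0047, "z":0.005}, {"x":0.0467, "y":-0.0047, "z":0.005}, {"x":0.06, "y":-0.0047, "z":0.005}, {"x":0.0733, "y":-0.0047, "z":0.005}, {"x":0.0867, "y":-0.0047, "z":0.005}]'; python3 -m inch '[{"x":0.0167, "y":-0.0017}, {"x":0.0367, "y":-0.0037}, {"x":0.06, "y":-0.006}, {"x":0.0833, "y":-0.0083}, {"x":0.1067, "y":-0.0107}]';  python3 -m inch '[{"x":0.0233, "y":-0.0023}, {"x":0.0433, "y":-0.0043}, {"x":0.06, "y":-0.006}, {"x":0.0667, "y":-0.0067}, {"x":0.0667, "y":-0.0067}]'; python3 - <<'E'
from h import *
go([702,22.4,20],27)
h=save('scene','s5.png')
cv2.imwrite('pics/c5.png',cv2.resize(h['image'][200:360,260:460,::-1],None,fx=3.5,fy=3.5,interpolation=3))
E
```

```text
t: 13.62
tool_pos: [689.1, 45.5, 18.8]
tcp_rot: [[-0.459, 0.888, 0.001], [0.888, 0.459, -0.0], [-0.001, 0.001, -1.0]]
contact_force: [1.8, -0.9, -0.1]
grip_width: 49.9
grasp_force: 0.9
t: 14.25
tool_pos: [671.1, 72.7, 18.7]
tcp_rot: [[-0.459, 0.888, 0.0], [0.888, 0.459, -0.0], [-0.0, 0.0, -1.0]]
contact_force: [2.1, -2.4, 1.3]
grip_width: 50.1
grasp_force: 1.3
t: 14.88
tool_pos: [660.1, 89.5, 18.5]
tcp_rot: [[-0.459, 0.888, -0.0], [0.888, 0.459, 0.0], [0.0, -0.0, -1.0]]
contact_force: [1.4, 0.6, 0.8]
grip_width: 50.2
grasp_force: 0.5
y-axis 27.33 pos [660.1  89.5  18.5] tilt z [-4.e-04  3.e-04 -1.e+00] shift [-78.8   6.4  -1.5]
rz 0.33
t 14.875 F [1.4 0.6 0.8] w 50.23297900273742 j6 -20.7
```

View pics/c5.png

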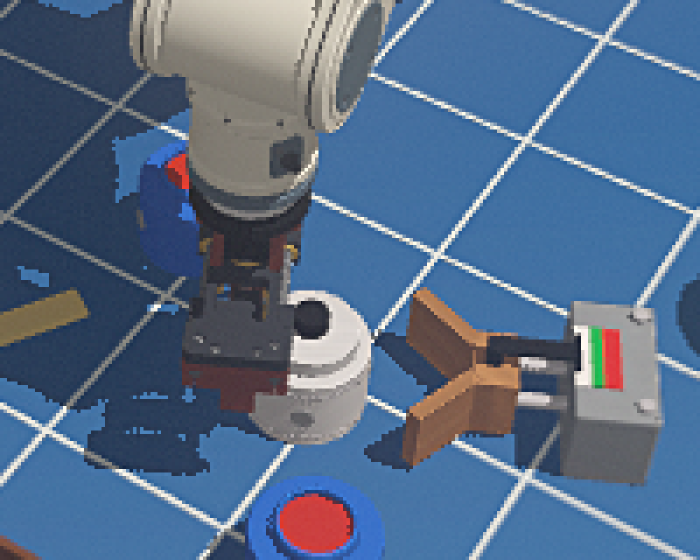

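The scene crop shows the canister straddled by the fingers, with the lid on and the knob at crop pixel (320,310). The V is straight ahead and its pointer is on white. I'll keep pushing.

Careful with the scale: shifts go in shares of 300 mm and turns go in shares of 180 degrees. That gives: 30 mm / 300 = 0.1, 25 mm / 300 = 0.0833.

```bash
python3 -m inch '[{"x":0.0167, "y":-0.0013}, {"x":0.0367, "y":-0.003}, {"x":0.06, "y":-0.0047}, {"x":0.0833, "y":-0.0067}, {"x":0.1, "y":-0.008}]'; python3 -m inch '[{"x":0.0167, "y":-0.0013}, {"x":0.0333, "y":-0.0027}, {"x":0.0467, "y":-0.0037}, {"x":0.0567, "y":-0.004}, {"x":0.0667, "y":-0.0043}]';  python3 -m inch '[{}, {}, {}]'; python3 - <<'E'
from h import *
go([702,22.4,20],27)
g=save('wrist','w6.png');hsv=cv2.cvtColor(g['image'],cv2.COLOR_RGB2HSV).astype(int)
m=(hsv[:,:,0]>6)&(hsv[:,:,0]<20)&(hsv[:,:,1]>130)&(hsv[:,:,2]>90)
u=np.array([-.454,.891]);v=np.array([-.891,-.454]);O=np.array([611,177])
print(m.sum(),proj(g,[*(O+10*u+50*v),56]),proj(g,[*(O+10*u-50*v),56]),proj(g,[*(O),88]))
E
```

```text
t: 15.55
tool_pos: [643.9, 115.2, 18.5]
tcp_rot: [[-0.459, 0.888, -0.0], [0.888, 0.459, 0.0], [0.0, -0.0, -1.0]]
contact_force: [1.2, -1.8, 0.2]
grip_width: 50.2
grasp_force: 1.1
t: 16.18
tool_pos: [633.9, 132.0, 18.5]
tcp_rot: [[-0.459, 0.888, -0.0], [0.888, 0.459, -0.0], [0.0, -0.0, -1.0]]
contact_force: [1.0, -2.2, -0.7]
grip_width: 49.8
grasp_force: 1.0
t: 16.55
tool_pos: [634.0, 131.9, 18.5]
tcp_rot: [[-0.459, 0.888, -0.0], [0.888, 0.459, 0.0], [0.0, -0.0, -1.0]]
contact_force: [0.2, 0.3, 0.4]
grip_width: 50.0
grasp_force: 0.0
y-axis 27.32 pos [634.  131.9  18.5] tilt z [-2.e-04  1.e-04 -1.e+00] shift [-128.5   10.2   -1.5]
rz 0.32
t 16.55 F [0.2 0.3 0.4] w 50.02080010076307 j6 -16.6
17785 [np.float64(169.0623662262284), np.float64(170.8907847972665)] [np.float64(170.75551219557434), np.float64(483.808985154011)] [np.float64(223.22678251393913), np.float64(327.54079017739247)]
```

To row units: 4 mm / 300 = 0.0133, 2 mm / 300 = 0.0067.

```bash
for i in 1 2 3; do python3 -m inch '[{"x":0.0067}, {"x":0.0133}, {"x":0.0133}, {"x":0.0133}]' | grep -E 'pos|force'; done; python3 - <<'E'
from h import *
g=save('wrist','w7.png');s=save('scene','s7.png')
a=g['image'][0:300,140:520];b=cv2.resize(s['image'][250:350,340:460],None,fx=3,fy=3,interpolation=3)
cv2.imwrite('pics/c6.png',np.hstack([a,b])[:,:,::-1])
F=monitor.observe()['contact_force'];print(-np.dot(F[:2],[-.454,.891]))
# numeric gauge: pointer end vs strips, in scene crop
E
```

```text
tool_pos: [632.2, 135.5, 18.6]
contact_force: [1.4, -0.8, 0.5]
grasp_force: 0.5
tool_pos: [630.5, 139.1, 18.6]
contact_force: [1.8, -1.4, -1.4]
grasp_force: 1.1
tool_pos: [629.0, 142.4, 18.7]
contact_force: [4.0, -3.6, -1.1]
grasp_force: 2.3
4.729067646300979
```

To row units: 4 mm / 300 = 0.0133, 2.5 mm / 300 = 0.0083.

```bash
python3 -m inch '[{"x":0.0033}, {"x":0.0083}, {"x":0.0133}, {"x":0.0133}, {"x":0.0133}]' | grep -E 'pos|force'; python3 -m inch '[{"x":0.0033}, {"x":0.0083}, {"x":0.0117}, {"x":0.0117}, {"x":0.0117}]' | grep -E 'pos|force';python3 - <<'E'
from h import *
g=save('wrist','w8.png');s=save('scene','s8.png')
a=cv2.resize(g['image'][0:300,140:520],None,fx=1,fy=1);b=cv2.resize(s['image'][265:340,355:455],None,fx=4,fy=4,interpolation=3)
cv2.imwrite('pics/c7.png',np.hstack([a,b])[:,:,::-1])
F=monitor.observe()['contact_force'];print(-np.dot(F[:2],[-.454,.891]))
E
```

```text
tool_pos: [627.6, 145.6, 18.8]
contact_force: [5.0, -6.6, -1.9]
grasp_force: 3.4
tool_pos: [626.6, 148.6, 18.9]
contact_force: [6.7, -5.9, -3.7]
grasp_force: 4.5
9.472683999330359
```

View pics/c7.png

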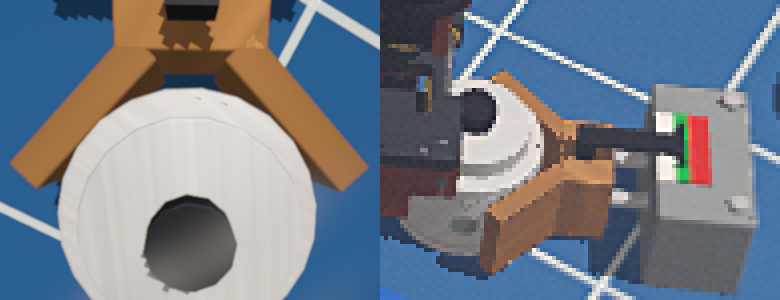

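The left half of the crop shows the canister centred between the V arms: arm ends at columns 10 and 368, body columns 58–316. The right half shows the pointer's bar at the green strip, and the lid free. I'll let it settle and check the force.

To row units: 0.3 mm / 300 = 0.001.

```bash
for i in 1 2 3; do python3 -m inch '[{"y":0.001}, {"y":0.001}, {"y":0.001}]' | grep -E 't:|pos|force'; done; python3 - <<'E'
from h import *
s=save('scene','s9.png')
c=s['image'].astype(int)
hsv=cv2.cvtColor(s['image'],cv2.COLOR_RGB2HSV).astype(int)
for r in range(292,314,2): print(r,''.join('G' if 45<h<80 and S>120 and V>80 else 'R' if (h<8 or h>172) and S>150 and V>90 else 'K' if V<70 else 'W' if V>200 and S<40 else '.' for h,S,V in hsv[r,410:440]))
E
```

```text
t: 19.92
tool_pos: [626.8, 148.6, 18.9]
tcp_rot: [[-0.459, 0.888, 0.003], [0.888, 0.459, -0.001], [-0.002, 0.002, -1.0]]
contact_force: [7.0, -7.1, -1.9]
grasp_force: 4.5
t: 20.3
tool_pos: [626.8, 148.7, 18.8]
tcp_rot: [[-0.46, 0.888, 0.002], [0.888, 0.46, -0.001], [-0.002, 0.002, -1.0]]
contact_force: [6.4, -7.5, -1.1]
grasp_force: 4.5
t: 20.68
tool_pos: [627.0, 148.7, 18.8]
tcp_rot: [[-0.46, 0.888, 0.002], [0.888, 0.46, -0.001], [-0.002, 0.001, -1.0]]
contact_force: [5.6, -6.4, -2.2]
grasp_force: 4.4
292 ..............................
294 ..............WWWW.GGGRRR.R...
296 ..............WWWW...GRRRRR...
298 ..KKKKKKK.K.KK.....KKG.RRRR...
300 ...K.......K..K......G.RRRR...
302 ......KKKKKKKKKKKKK..G.RRRR...
304 ....WW........WWWW..KG.RRRR...
306 ..............WWWW..KG.RRRR...
308 ...............WWWW.GG.RRRRR..
310 ....................GG.RRRRR..
312 ..............................
```

To row units: 1.2 mm / 300 = 0.004, 0.6 mm / 300 = 0.002.

```bash
python3 -m inch '[{"x":0.002}, {"x":0.004}, {"x":0.004}, {"x":0.004}, {"x":0.004}]' | grep -E 'pos|force'; python3 - <<'E'
from h import *
s=save('scene','s10.png')
hsv=cv2.cvtColor(s['image'],cv2.COLOR_RGB2HSV).astype(int)
for r in range(294,312,2): print(r,''.join('G' if 45<h<80 and S>120 and V>80 else 'R' if (h<8 or h>172) and S>150 and V>90 else 'K' if V<70 else 'W' if V>200 and S<40 else '.' for h,S,V in hsv[r,410:440]))
g=save('wrist','w10.png')
F=[monitor.observe()['contact_force']];print(-np.dot(F[0][:2],[-.454,.891]))
E
```

```text
tool_pos: [626.6, 149.7, 18.8]
contact_force: [5.7, -8.2, -1.6]
grasp_force: 4.8
294 ..............WWWW.GGGRRRRR...
296 ..............WWWW.GK.RRRRR...
298 ...KKK.KK.K.KK.....K.GRRRRR...
300 ....K...........K.K..GRRRRR...
302 ......KKKKKKKKKKKK...G.RRRR...
304 ....WW........WWWW..KG.RRRR...
306 ..............WWWWW..G.RRRR...
308 ...............WWWW.GG.RRRRR..
310 ....................GG.RRRRR..
10.660852286870638
```

Axial force is about 10 N, which puts the spring at roughly 12 mm. The bar is inside the green strip, the canister is home and the lid is free, so I'm handing in.

```bash
python3 -c "
from rig import workorder
print(workorder.hand_in())"
```

```text
the job is handed in; nothing more can be done
None
```

The job is handed in, no verdict was returned: the lid is down on the canister and released, and the arm is still pressing the canister into the V with about 10 N (pointer in the green zone, roughly 12 mm of travel).

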